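# Hold the check slide home in the photometer's slot

### The arm

A 6-joint arm with a two-finger parallel gripper is mounted at the origin on a cart in front of the work surface, level with it; the furniture and walls round the work are solid. World frame = base frame: x ahead of the robot, y to its left, z up, the work surface at z = 0. Lengths are in mm, angles in rad, forces in N, time in s.
With the tool pointing down it reaches from about 350 to 975 mm from the base axis. Payload 7.1 kg.
Tool frame: the origin (TCP) lies on the front face of the gripper's body, between the roots of the fingers; the fingertips stand 80 mm ahead of it and the grasp point (between the pads) lies 61 mm ahead of it (env.tips_ahead is the distance from the TCP to the fingertips, in mm); z points along the fingers, y is the direction in which the jaws open and shut (so a half turn about z gives the same grasp; the last joint's range is limited). The gripper opens to 88 mm and grips with 3 to 60 N. Pads are 20 mm wide; open, the fingers measure 115 mm over their backs; the gripper's body (75 mm by 178 mm) begins 61 mm behind the grasp point.
Start: joints at [-1.192, 0.423, 1.63, -0, 1.089, -0.019], TCP at [242.135, -576.174, 302.675] pointing down, gripper open.
Joint ranges: [-3, 3], [-0.9, 2.11], [0.09, 2.58], [-1.31, 4.45], [0.11, 2.69], [-2.54, 2.54]. Speed limits (rad/s): [2.39, 2.39, 3.01, 3.14, 3.14, 3.14].

### API

Orientations are given as a unit quaternion [x, y, z, w].
In Python, from station import env, set_gripper, viewer, workorder gives the robot as it stands. Calls block until the motion is done:
- env.reach(position, orientation): joint-space move of the TCP to a pose.
- env.move_l(position, rot=None, rate=150, f_stop=None): straight line of the TCP; rot=None keeps the orientation; rate is the mean speed in mm/s. With f_stop (N) it stops when the force on the tool has changed by that much, and returns True; else False.
- env.move_joints(angles): joint-space move.
- set_gripper(opening): finger opening in mm; the grip force is fixed at half the most; returns when the fingers have stopped.
- env.hold(seconds).
- env.ik(position, orientation): joint angles nearest the present ones, or None.
- env.read_state(): the state.
- viewer.camera(name): name is "scene" or "top" or "wrist"; returns the picture (480x640x3 uint8, blue, green, red); there is no depth.
- viewer.camera_params(name): a dict with "fx", "fy", "cx", "cy" (pixels), "pose" (4x4, takes a point from camera to world coordinates); the wrist camera has in their place "tool_from_camera" (4x4, takes a point from camera to tool coordinates, whose origin is the TCP and whose axes are the flange's). Camera axes: x right, y up, looking along -z (the intrinsics and any distortion apply to the point x, -y, -z); pixel columns grow to the right and rows downward; lengths in mm; the calibration is good to about 2 mm. A picture is of the moment at which its call begins: read the wrist's pose just before it. camera_params takes no time and is no camera call.
A pose or a line that the arm cannot do raises env.IKError and nothing moves.
- workorder.sign_off(): hands the job in, once; it reports no verdict.
The state is a dict: "time_s": time; "qpos": joint angles; "dq": joint speeds; "tau": joint torques, N m; "tool_pos": TCP position; "orientation": TCP orientation; "force": force on the tool from outside, world axes, zero at the start; "wrist_torque": the same for the moment, N m; "width": finger opening in mm.
Only numpy, scipy, OpenCV 4.12 (cv2) and the standard library are available. Lean on these libraries where they do the work, as an engineer would, in place of code of your own. Each camera call takes 0.05 s, during which the arm holds its last target.

### The job

Get the bench photometer ready for its reference reading: lift the dust cap off the port on top of it and stand the cap, open side down as it came off, on the bare bench top. Then take the check slide, the one with the flat bar-shaped grip, out of the slide stand (the two slides with round grips stay in the stand), pass its blade through the narrow slot of the port and push it down against the spring until it is fully home. The spring lifts the slide again if it is let go, so finish with the gripper still holding the slide and keeping it pressed fully home; leave the other things on the bench undisturbed.

Things in the scene. Friction and masses are not known exactly. Their poses are not given: they have to be found in the camera images.
- photometer: White-grey bench instrument, 220 x 150 mm (x, y), 58 mm high, with a low sloped console (to 75 mm) at its front (-x), fixed. Towards its back a grey turret, 62 x 86 mm, top at 98 mm, and on it a metal port collar 28 x 52 mm (x, y), 14 mm high, holding the slot. Origin: centre of the underside; x to its back, y along the slot, z up.
- port (a point): Centre of the slot's mouth, on the collar's top face 112 mm above the bench, under the dust cap at the start; same axes as the photometer. The slot runs straight down: 6 mm wide along x, 32 mm long along y (2 mm more than the blade each way), its upper edges chamfered by 2 mm. A sprung carrier waits 30 mm below the mouth and can be pushed down to 40 mm below it.
- carrier (a joint): How far the sprung carrier in the slot is pushed down: 0 at rest, 0.010 m at its stop, where the slide is fully home. It pushes up with about 1.2 N at rest, rising evenly to 3.7 N at the stop.
- dust_cap: Loose white cap, 37 x 61 mm (x, y), over the port collar with 2 mm play each side; 17 mm high, open below (13 mm deep), with an upright finger rib on top: 12 mm thick (x), 36 mm long (y), from 17 to 48 mm above the origin. Origin: centre of its open underside; z up. 40 g. On the port its underside is 99 mm above the bench.
- slide_stand: Metal block, 56 x 164 x 44 mm (x, y, z) on a 64 x 172 mm grey foot 4 mm high, fixed to the bench, with three blind slots 6 x 32 mm (x, y), 40 mm deep, in a row along y at -54, 0 and 54 mm, each holding a slide upright. Origin: centre of its underside.
- check_slide: Aluminium blade 4 mm thick (x), 30 wide (y), 44 long (z 0 to 44; lowest 4 mm stepped in to 3 x 27) with a round window, topped by a flat black bar grip 12 thick (x), 30 wide (y), z 44 to 84. 60 g. Stands upright in any one of the stand's slots, origin 4 mm over the bench. Origin: centre of the blade's lower end, z up. Fully home: origin 40 mm below the slot's mouth. Half a turn is the same.
- round_slide_1: Slide with the same blade but a round black knob 22 mm across (neck 14 mm) as its grip, 84 mm tall in all; to be left in the stand. Origin: centre of the blade's lower end.
- round_slide_2: Second slide with a round knob, like the first; to be left in the stand. Origin: centre of the blade's lower end.
- timer: Bystander: small white timer, 24 x 66 x 62 mm, standing at the right. Origin: centre of its underside.
- reagent_bottle: Bystander: small white bottle with a screw cap, 38 mm across, 52 mm high, at the left. Origin: centre of its underside.
- small_beaker: Bystander: glass beaker, 51 mm across, 58 mm high, at the left. Origin: centre of its underside.

How it is judged (in metres and radians):
On the way, in this order (a step that is already met when the one before it is completed fails the run):
1. the dust cap stands on the bench, open side down, let go (height (world z) of dust_cap below 0.006 m and angle between dust_cap's own z axis and vertical below 0.1 rad and contact force between the fingers and dust_cap below 0.05 N and linear speed of dust_cap below 0.03 m/s), for 0.2 s.
2. the check slide is in the gripper, lifted out of the stand (height (world z) of check_slide above 0.05 m and contact force between the fingers and check_slide above 0.5 N), for 0.2 s.
At the end, for the whole second after the job is handed in: The fingers grip the check slide, still and upright in the slot (within 4 mm of its axis), the carrier pushed down at least 8 of its 10 mm; the dust cap stands on the bench, open side down, untouched; both round-grip slides are in the stand (moved under 15 mm) (value of joint carrier above 0.008 m and z of check_slide in the frame of port below -0.037 m and horizontal distance between check_slide and port below 0.004 m and angle between each of check_slide, dust_cap's own z axis and vertical below 0.1 rad and angle between the x axis of check_slide and the x axis of photometer, either way round below 0.12 rad and contact force between the fingers and check_slide above 0.5 N and distance between the grasp point and check_slide below 0.095 m and linear speed of check_slide below 0.02 m/s and height (world z) of dust_cap below 0.006 m and contact force between each of the arm, the fingers and dust_cap below 0.05 N and distance of each of round_slide_1, round_slide_2 from where it was at the start of the episode below 0.015 m); the arm keeps its last pose, push and grip.
It fails at once if a round-grip slide is taken out of the stand (distance of any of round_slide_1, round_slide_2 from where it was at the start of the episode above 0.03 m).
It fails at once if a bystander is moved by more than 40 mm (distance of any of timer, reagent_bottle, small_beaker from where it was at the start of the episode above 0.04 m).
It also fails if it takes over 69 s, if anything falls off the work surface, if the arm or the gripper's body presses on something with over 40 N, if the wrist force passes 120 N, or if a joint passes its speed limit or range.

## Working session

There is one attempt and no reset: what is moved stays moved. The work goes in short steps, each a Python script; the robot and the scene stay as the last script left them, time stands still between calls to the robot, and variables do not carry over. Pictures are saved under pics/ and viewed, and the job is handed in when it is done.

```bash
ls; mkdir -p pics
python3 - <<'E'
from station import env, set_gripper, viewer, workorder
import cv2
s=env.read_state();print(s)
for n in("scene","top"):
    cv2.imwrite(f"pics/{n}0.png",viewer.camera(n));print(viewer.camera_params(n))
print(viewer.camera_params("wrist"))
E
```

```text
pics
{'time_s': 0.0, 'qpos': array([-1.19200377e+00,  4.23806617e-01,  1.63069031e+00,  4.55765634e-05,
        1.08861758e+00, -1.89906602e-02]), 'dq': array([ 0.00110336, -0.00071247, -0.00144067,  0.00163402,  0.00080261,
       -0.00162999]), 'tau': array([-3.73855855e-04, -5.44631839e+01, -2.73673064e+01,  6.43292419e-02,
        2.26987054e-02, -1.35612931e-04]), 'tool_pos': array([ 241.9845589 , -575.77632288,  301.92286148]), 'orientation': array([ 9.80287987e-01,  1.97572478e-01, -1.16298145e-04, -7.52259167e-04]), 'force': array([-0.11313933, -0.63940318,  0.10236753]), 'wrist_torque': array([-0.0015849 ,  0.01292952, -0.0216721 ]), 'width': 87.61850916231182}
{'fx': 614.2087752296942, 'fy': 614.2087752296942, 'cx': 321.57349530083263, 'cy': 250.6302767770118, 'pose': array([[-7.40916003e-01,  3.78462074e-01, -5.54806214e-01,
        -1.88097775e+02],
       [-6.71552248e-01, -4.27107746e-01,  6.05472172e-01,
         8.33245106e+02],
       [-7.81377791e-03,  8.21185382e-01,  5.70608021e-01,
         9.02092989e+02],
       [ 0.00000000e+00,  0.00000000e+00,  0.00000000e+0
[... 244 characters left out ...]
01, -1.86213472e-02,  1.07966077e-02,
         1.49730368e+01],
       [ 8.71869897e-03,  1.08265711e-01,  9.94083759e-01,
         1.31709746e+03],
       [ 0.00000000e+00,  0.00000000e+00,  0.00000000e+00,
         1.00000000e+00]])}
{'fx': 335.47330148263273, 'fy': 335.47330148263273, 'cx': 320.8176986765056, 'cy': 240.1011674450326, 'tool_from_camera': array([[-6.12273572e-04,  9.68762430e-01,  2.47989879e-01,
         6.71032098e+01],
       [ 9.99999745e-01,  6.84432431e-04, -2.04762428e-04,
        -6.68589222e-01],
       [-3.68098463e-04,  2.47989690e-01, -9.68762601e-01,
        -8.18926429e+01],
       [ 0.00000000e+00,  0.00000000e+00,  0.00000000e+00,
         1.00000000e+00]])}
```

View pics/scene0.png

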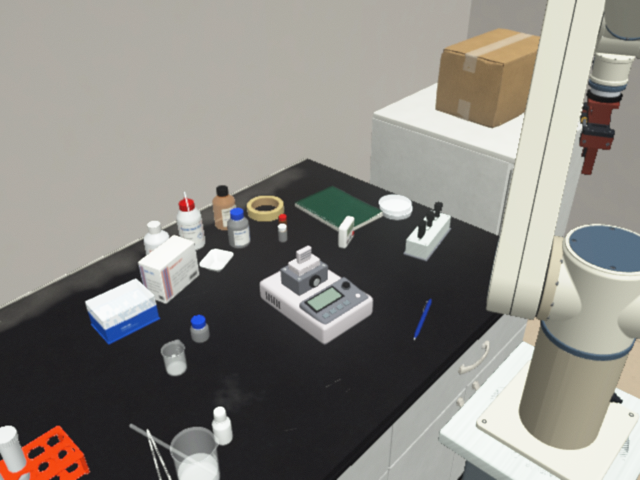

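View pics/top0.png

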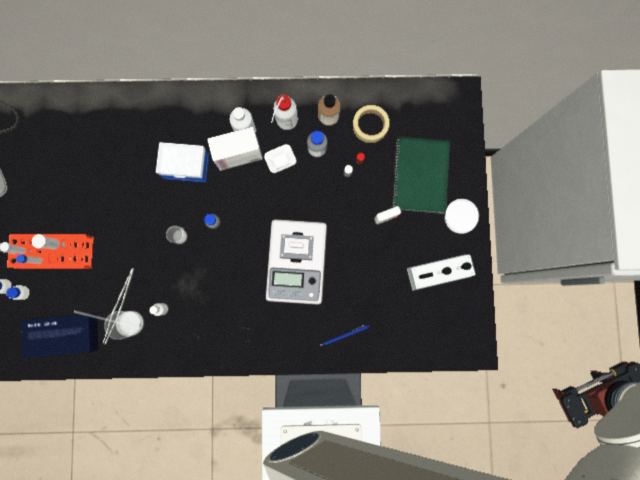

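The top view shows the photometer at about (296,262), with the cap rib at (297,244). The stand is at about (441,272). The bar-grip slide is probably the leftmost one, at (425,275), with round knobs at (447,272) and (465,266). I'll enlarge both areas.

Run:
```python
import cv2
a=cv2.imread("pics/top0.png");b=cv2.imread("pics/scene0.png")
cv2.imwrite("pics/c1.png",cv2.resize(a[210:310,255:335],None,fx=7,fy=6,interpolation=cv2.INTER_CUBIC)[:600])
cv2.imwrite("pics/c2.png",cv2.resize(a[245:300,400:480],None,fx=10,fy=10,interpolation=cv2.INTER_CUBIC))
cv2.imwrite("pics/c3.png",cv2.resize(b[190:270,390:470],None,fx=7,fy=7,interpolation=cv2.INTER_CUBIC))
```

```text
(no output)
```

View pics/c1.png

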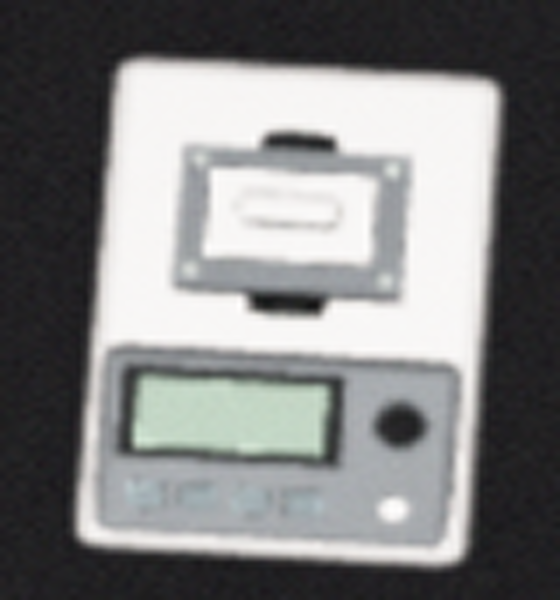

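View pics/c2.png

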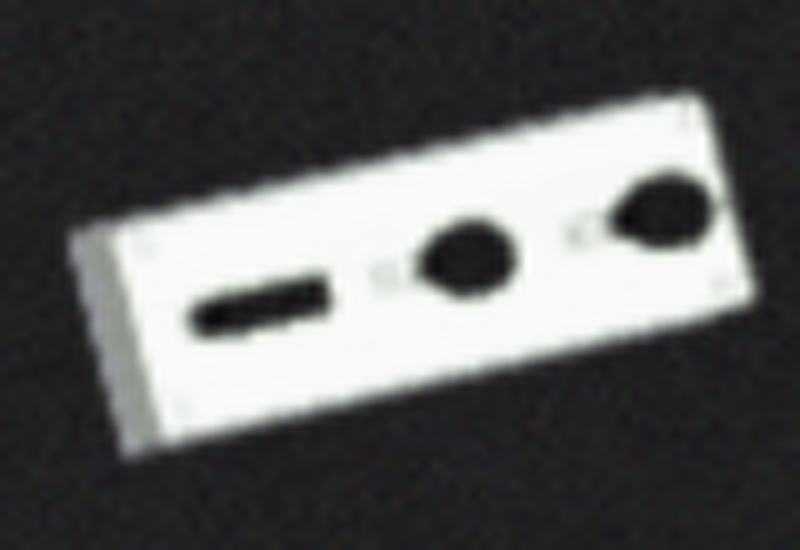

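View pics/c3.png

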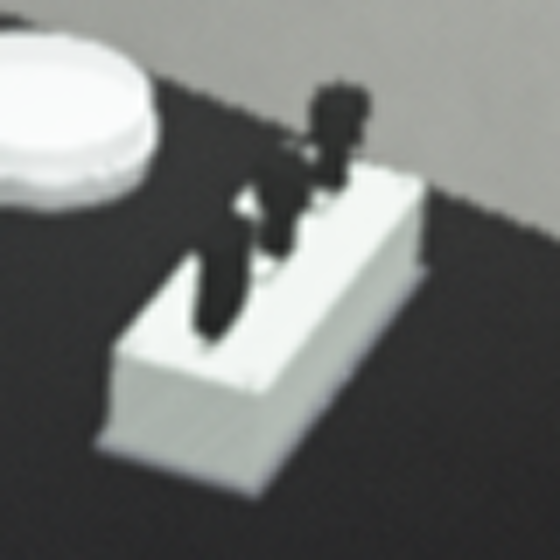

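```bash
cat > h.py <<'E'
import numpy as np, cv2
from scipy.spatial.transform import Rotation as R
from station import env, set_gripper, viewer, workorder
def wristpose():
    s=env.read_state();T=np.eye(4);T[:3,:3]=R.from_quat(s['orientation']).as_matrix();T[:3,3]=s['tool_pos'];return T
def back(p,T,uv,z):
    d=np.array([(uv[0]-p['cx'])/p['fx'],-(uv[1]-p['cy'])/p['fy'],-1.]);d=T[:3,:3]@d;o=T[:3,3]
    return o+d*(z-o[2])/d[2]
def snap(fn):
    T=wristpose();im=viewer.camera("wrist");cv2.imwrite("pics/"+fn+".png",im)
    np.save("pics/"+fn+".npy",T@viewer.camera_params("wrist")["tool_from_camera"]);return im
def wb(fn,uv,z): return back(viewer.camera_params("wrist"),np.load("pics/"+fn+".npy"),uv,z)
def down(yaw): # tool y axis at world angle yaw
    # z down; y=(cos,sin); x = y cross z
    y=np.array([np.cos(yaw),np.sin(yaw),0]);z=np.array([0,0,-1.]);x=np.cross(y,z)
    return R.from_matrix(np.array([x,y,z]).T).as_quat()
E
python3 - <<'E'
from h import *
p=viewer.camera_params("top");T=p['pose']
f=lambda x,y:(255+x/7,210+y/6)
g=lambda x,y:(400+x/10,245+y/10)
b=lambda uv,z:back(p,T,uv,z)[:2].round(1)
print("back",b(f(118,60),58),b(f(500,78),58))
t=[b(f(*q),98) for q in [(183,145),(412,158),(400,300),(172,287)]];print("turret",t,np.mean(t,0))
print("rib",b(f(288,211),147),b(f(235,208),147),b(f(342,214),147))
t=[b(g(*q),48) for q in [(112,228),(703,92),(755,297),(162,443)]];print("stand",t,np.mean(t,0))
print("slide top",b(g(260,306),88),b(g(190,322),88),b(g(330,292),88))
print("knobs",b(g(475,258),88),b(g(668,208),88))
for n,uv in dict(timer=(388,215),bott=(211,221),beak=(177,235),pen1=(321,345),pen2=(369,326),nb=(395,210)).items(): print(n,b(uv,0))
E
```

```text
back [658.5 120.8] [647.6 -26.2]
turret [array([614.1,  93.7]), array([606.9,   8.6]), array([545.2,  14.2]), array([552.4,  98.5])] [579.65  53.75]
rib [579.3  53.4] [580.9  72.3] [577.6  34.2]
stand [array([ 522.8, -252.5]), array([ 556.6, -414.3]), array([ 500.9, -425.3]), array([ 464.9, -263.6])] [ 511.3   -338.925]
slide top [ 499.5 -281.9] [ 495.7 -263.4] [ 502.8 -300.3]
knobs [ 510.9 -338.7] [ 523. -390.]
timer [ 676.3 -203. ]
bott [668.3 297.1]
beak [630.3 392.2]
pen1 [318.3  -5.8]
pen2 [ 367.2 -139.3]
nb [ 690.3 -223.4]
```

Run:
```python
from h import *
q=down(-0.08)
env.reach([579.5,53.5,310],q)
s=env.read_state();print(s['time_s'],s['qpos'].round(2),s['tool_pos'],s['orientation'])
snap("w1"); print(s['force'])
```

```text
2.6333 [ 0.07  0.35  1.72 -0.    1.07  0.15] [579.60120911  52.70093643 309.96766662] [ 7.35231292e-01  6.77816304e-01 -5.54714476e-05  3.98863260e-05]
[ 0.63802002 -0.23303508  0.61026255]
```

View pics/w1.png

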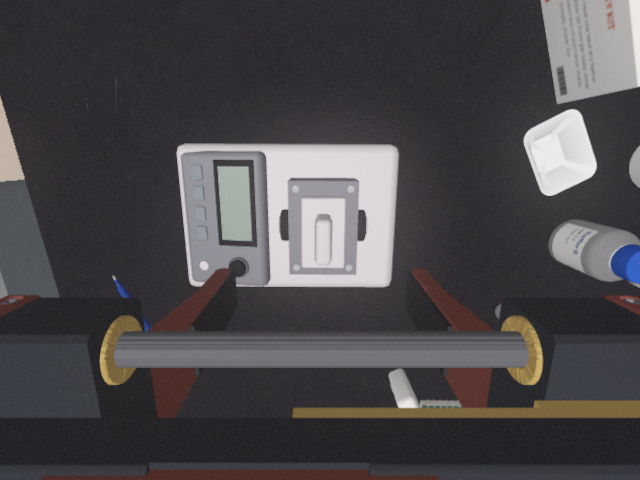

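The wrist view shows the turret with corners at about (289,180) and (357,274), and the cap rib at about (323,240). I'll enlarge it.

Run:
```python
import cv2
a=cv2.imread("pics/w1.png")
cv2.imwrite("pics/w1c.png",cv2.resize(a[165:290,275:400],None,fx=4.8,fy=4.8,interpolation=cv2.INTER_CUBIC))
```

```text
(no output)
```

View pics/w1c.png

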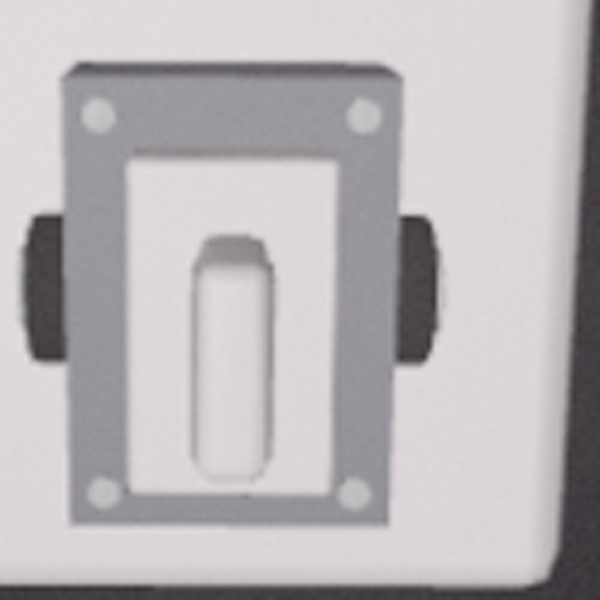

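Run:
```python
from h import *
f=lambda x,y:(275+x/4.8-.4,165+y/4.8-.4)
t=np.array([wb("w1",f(*q),98)[:2] for q in [(63,77),(402,77),(389,524),(70,524)]]);print(t.round(1),t.mean(0))
t2=np.array([wb("w1",f(*q),98)[:2] for q in [(98,116),(363,116),(354,493),(103,493)]]);print(t2.round(1),t2.mean(0))
for t in(t,t2):
  for a,b in((0,3),(1,2)): d=t[a]-t[b];print("yaw",-np.arctan2(d[0],d[1]),np.hypot(*d))
for a in[(128,157),(338,157),(330,492),(131,492)]: print("cap",wb("w1",f(*a),116)[:2].round(1))
for a in[(197,262),(271,262),(268,480),(197,480)]: print("rib",wb("w1",f(*a),147)[:2].round(1))
```

```text
[[554.2 100.5]
 [615.1  95.5]
 [608.   10.5]
 [546.5  15.5]] [580.96346136  55.51808237]
[[559.8  93.1]
 [607.7  89.1]
 [601.6  17.3]
 [553.5  21.3]] [580.66135157  55.21137599]
yaw -0.09049724617894805 85.35990763954443
yaw -0.0834690064182289 85.36483482594716
yaw -0.08760148800738361 72.05694558199507
yaw -0.08407040761037184 72.06122318198365
cap [565.7  87.4]
cap [601.6  84.4]
cap [596.3  24.2]
cap [560.5  27.1]
rib [576.9  74.1]
rib [588.3  73.2]
rib [585.2  37.8]
rib [573.9  38.8]
```

Run:
```python
from h import *
q=down(-0.086)
env.reach([580.5,55,240],q)
print(env.move_l([580.5,55,201],rate=100,f_stop=8))
set_gripper(0)
s=env.read_state();print(s['time_s'],s['width'],s['force'],s['tool_pos'])
p=s['tool_pos'].copy();p[2]=260
print(env.move_l(p,rate=120))
s=env.read_state();print(s['time_s'],s['width'],s['force'],s['tool_pos'])
snap("w2")
cv2.imwrite("pics/s2.png",viewer.camera("scene"))
```

```text
False
4.7583 11.963521190090251 [ 1.00238298 -0.24525333  0.93347324] [580.50956398  54.99887    201.00109549]
False
5.4 12.271051546034268 [-0.44563941 -0.54861435 -2.02366248] [580.19158795  54.95850356 259.72413437]
```

View pics/w2.png

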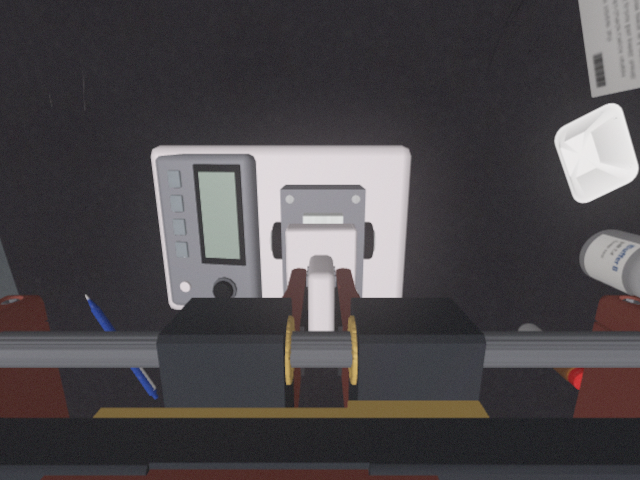

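View pics/s2.png

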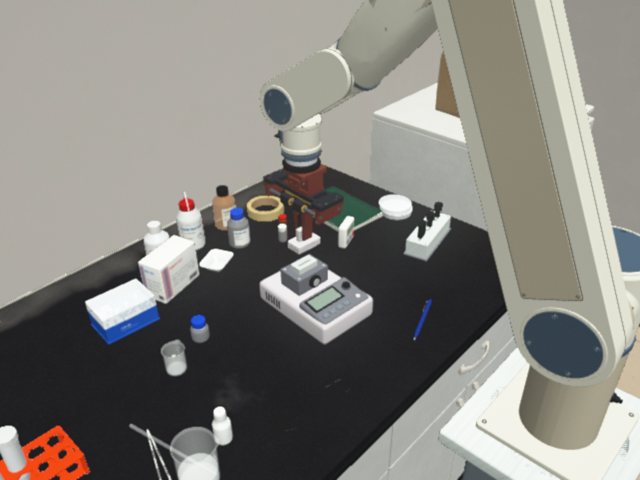

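The cap is off and gripped, with the width at 12 mm. Next I'll place it on the bare bench between the photometer and the stand.

Run:
```python
from h import *
q=down(-0.086)
env.move_l([475,-130,260],rate=220)
env.move_l([475,-130,112],rate=150)
print(env.move_l([475,-130,97],rate=25,f_stop=5))
s=env.read_state();print(s['time_s'],s['width'],s['force'],s['tool_pos'])
set_gripper(40)
s=env.read_state();print(s['time_s'],s['width'],s['force'],s['tool_pos'])
p=s['tool_pos'].copy();p[2]=220
env.move_l(p,rate=150)
snap("w3")
cv2.imwrite("pics/s3.png",viewer.camera("scene"))
s=env.read_state();print(s['time_s'],s['width'])
```

```text
True
8.2167 11.88719802212094 [ 0.22908917 -0.5366051   3.89694665] [ 475.25431481 -130.11217756  101.53496065]
8.85 39.92205263770448 [ 1.14798942 -0.01374222 -0.63381878] [ 474.95094773 -129.9973817   101.50792231]
9.8917 39.81656300076093
```

View pics/w3.png

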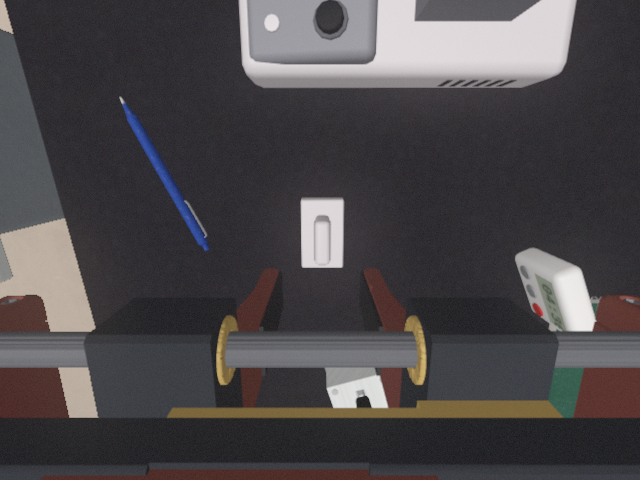

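View pics/s3.png

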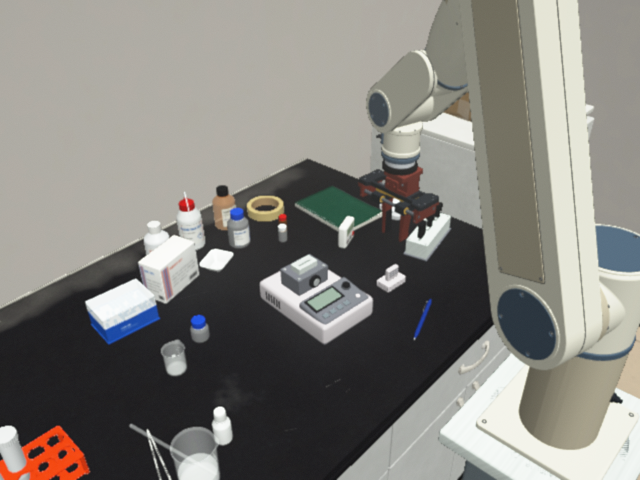

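The cap stands flat on the bench at about (322,232) in the wrist view. It was centred in the jaws, so it also gives me a check on the wrist camera. Now I'll look at the stand.

Run:
```python
from h import *
env.move_l([499.5,-282,240],rot=down(0.206),rate=200)
s=env.read_state();print(s['time_s'],s['qpos'].round(2))
a=snap("w4")
cv2.imwrite("pics/w4c.png",cv2.resize(a[170:320,240:440],None,fx=4,fy=4,interpolation=cv2.INTER_CUBIC))
a=cv2.imread("pics/w3.png")
cv2.imwrite("pics/w3c.png",cv2.resize(a[180:280,272:372],None,fx=6,fy=6,interpolation=cv2.INTER_CUBIC))
```

```text
10.8167 [-0.53  0.43  1.79  0.    0.92 -0.74]
```

View pics/w4c.png

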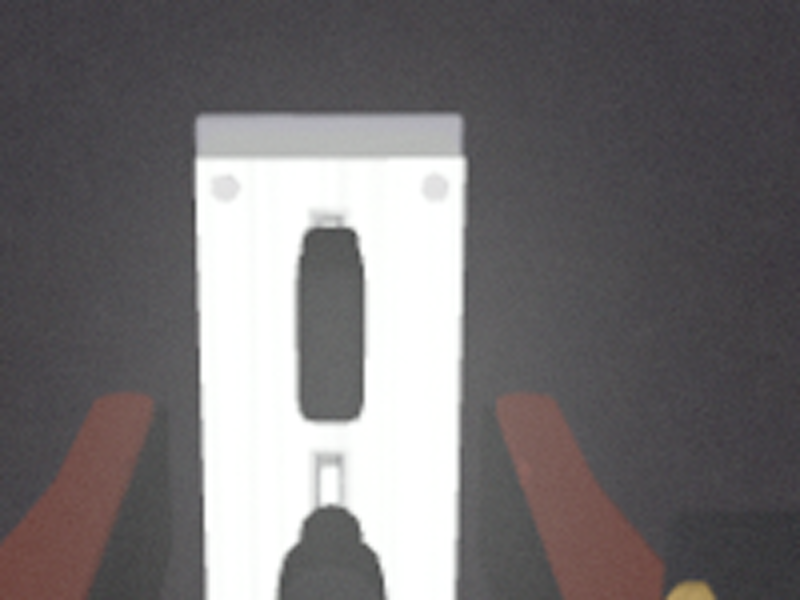

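View pics/w3c.png

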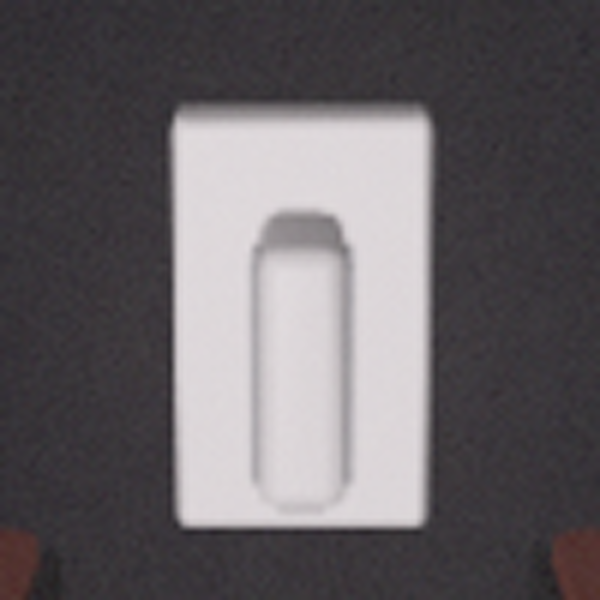

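Run:
```python
from h import *
f3=lambda x,y:(272+x/6-.4,180+y/6-.4)
f4=lambda x,y:(240+x/4-.4,170+y/4-.4)
tc=viewer.camera_params("wrist")["tool_from_camera"]
T3=np.load("pics/w3.npy")@np.linalg.inv(tc);T4=np.load("pics/w4.npy")@np.linalg.inv(tc)
def tool(T,P): return (np.linalg.inv(T)@np.append(P,1))[:3].round(1)
for a in[(173,120),(433,120),(427,525),(180,525)]: print("cap",tool(T3,wb("w3",f3(*a),17)))
for a in[(259,247),(346,247),(349,508),(256,508)]: print("rib",tool(T3,wb("w3",f3(*a),48)))
for a in[(296,421),(364,421),(331,421)]: print("slide bottom edge",tool(T4,wb("w4",f4(*a),88)))
for a in[(195,157),(466,157)]: print("stand corner z48",tool(T4,wb("w4",f4(*a),48)),wb("w4",f4(*a),48))
for a in[(205,590),(459,590)]: print("stand edge z48",tool(T4,wb("w4",f4(*a),48)))
for a in[(330,215)]: print("slot end",tool(T4,wb("w4",f4(*a),48)))
for a in[(330,455)]: print("slot2 end",tool(T4,wb("w4",f4(*a),48)))
```

```text
cap [ 30.6 -17.7 202.4]
cap [ 30.6  19.  202.4]
cap [-29.8  19.1 202.4]
cap [-29.8 -17.6 202.4]
rib [ 18.4  -5.1 171.4]
rib [ 18.4   6.  171.4]
rib [-16.7   6.6 171.4]
rib [-16.7  -5.7 171.4]
slide bottom edge [-18.2  -5.8 151.3]
slide bottom edge [-18.2   6.7 151.3]
slide bottom edge [-18.2   0.6 151.3]
stand corner z48 [ 24.5 -27.1 191.4] [ 467.2106111  -262.66709875   48.        ]
stand corner z48 [ 24.4  28.5 191.3] [ 521.68571559 -251.34438443   48.        ]
stand edge z48 [-73.  -27.3 191.2]
stand edge z48 [-73.   29.4 191.2]
slot end [ 12.3   0.6 191.3]
slot2 end [-40.8   0.6 191.3]
```

The wrist bias in tool y is about 0.65 mm, measured off the cap. Three cues put the slide centre at tool x ≈ −3.4 and tool y ≈ 0. I'll grasp there.

Run:
```python
from h import *
x=499.5+0.7;y=-282-3.3;q=down(0.206)
env.move_l([x,y,170],rot=q,rate=150)
print(env.move_l([x,y,134],rate=60,f_stop=6))
set_gripper(0)
s=env.read_state();print(s['time_s'],s['width'],s['force'],s['tool_pos'])
print(env.move_l([x,y,270],rate=100,f_stop=25))
env.hold(0.3)
s=env.read_state();print(s['time_s'],s['width'],s['force'],s['tool_pos'])
cv2.imwrite("pics/s5.png",viewer.camera("scene"))
snap("w5")
```

```text
False
12.7833 12.118330531265858 [-0.80489915  0.40962956  1.83113851] [ 500.29249848 -285.35676065  134.20178049]
False
14.5917 12.04973256052528 [-0.58720514 -0.18164493 -0.93796917] [ 500.12852015 -285.25759285  269.69940238]
```

View pics/s5.png

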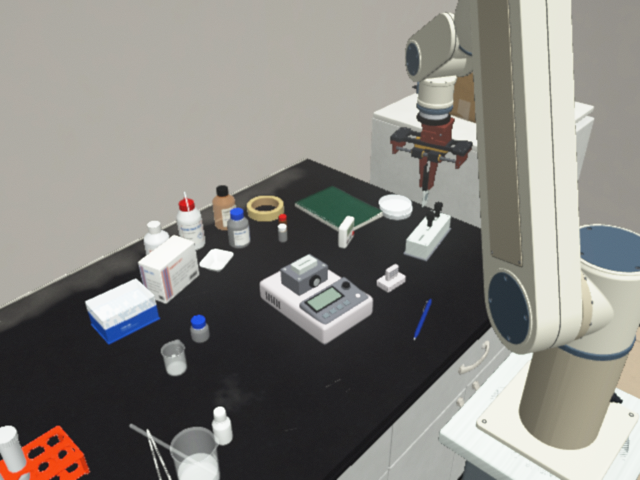

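View pics/w5.png

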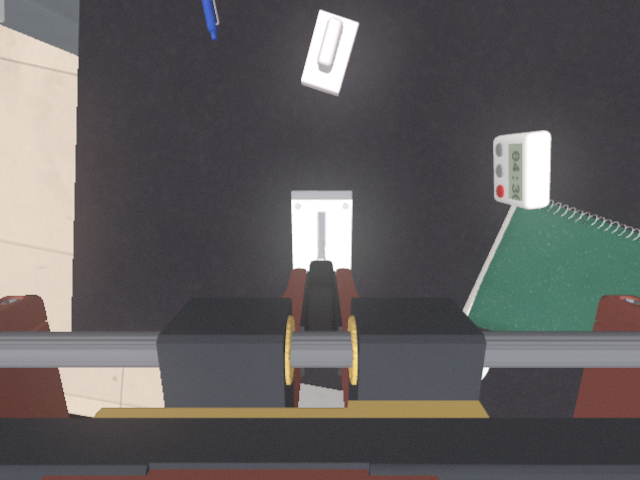

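The slide is held and clear of the stand. I'll carry it to the port, stopping 30 mm short in y to look at the slot.

Run:
```python
from h import *
env.move_l([580.2,15,290],rot=down(-0.086),rate=180)
env.hold(.3)
s=env.read_state();print(s['time_s'],s['width'],s['qpos'].round(2))
a=snap("w6")
cv2.imwrite("pics/w6c.png",cv2.resize(a[110:270,240:400],None,fx=3.75,fy=3.75,interpolation=cv2.INTER_CUBIC))
```

```text
16.875 12.079751668799846 [ 0.    0.37  1.74 -0.    1.03  0.09]
```

View pics/w6c.png

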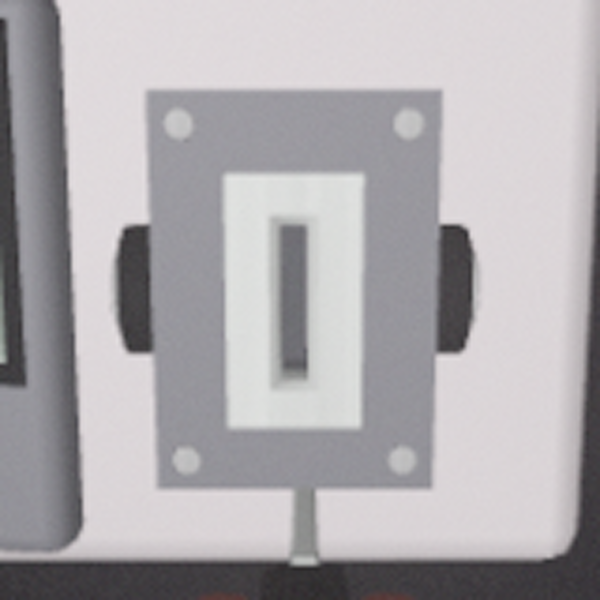

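```bash
python3 - <<'E'
from h import *
f=lambda x,y:(240+x/3.75-.4,110+y/3.75-.4)
tc=viewer.camera_params("wrist")["tool_from_camera"]
T=np.load("pics/w6.npy")@np.linalg.inv(tc)
print(T.round(3))
def show(n,pts,z):
    P=np.array([wb("w6",f(*a),z) for a in pts]);t=np.array([(np.linalg.inv(T)@np.append(p,1))[:3] for p in P])
    d=(t[0]+t[1]-t[2]-t[3])/2
    print(n,P.mean(0).round(2),"tool",t.mean(0).round(2),"size",np.ptp(t,axis=0).round(1),"skew",np.arctan2(d[1],d[0]).round(4))
show("turret",[(147,90),(442,90),(434,489),(157,489)],98)
show("screws",[(179,124),(409,124),(402,460),(187,460)],98)
show("collar",[(222,172),(365,172),(362,429),(227,429)],112)
show("slot",[(269,216),(319,216),(317,390),(271,390)],112)
# project blade bottom corners (tool frame): 
p=viewer.camera_params("wrist")
for q in [(13.5,-1.5,130),(13.5,1.5,130),(15,2,126),(15,2,86),(15,-2,86)]:
    c=np.linalg.inv(tc)@np.append(q,1);u=p['cx']+p['fx']*c[0]/-c[2];v=p['cy']-p['fy']*c[1]/-c[2]
    print(q,((u-240+.4)*3.75).round(0),((v-110+.4)*3.75).round(0))
E
python3 - <<'E'
import cv2
a=cv2.imread("pics/w6.png")
cv2.imwrite("pics/w6d.png",cv2.resize(a[235:275,295:345],None,fx=14,fy=14,interpolation=cv2.INTER_CUBIC))
E
```

```text
[[ 8.60000e-02  9.96000e-01 -0.00000e+00  5.80171e+02]
 [ 9.96000e-01 -8.60000e-02 -0.00000e+00  1.46730e+01]
 [-0.00000e+00 -0.00000e+00 -1.00000e+00  2.89988e+02]
 [ 0.00000e+00  0.00000e+00  0.00000e+00  1.00000e+00]]
turret [581.06  55.29  98.  ] tool [ 40.54  -2.62 191.99] size [85.6 62.3  0. ] skew -0.0
screws [580.89  55.25  98.  ] tool [ 40.49  -2.79 191.99] size [72.2 48.2  0. ] skew 0.0012
collar [580.95  55.38 112.  ] tool [ 40.63  -2.73 177.99] size [52.5 28.6  0. ] skew -0.0012
slot [580.94  55.23 112.  ] tool [ 40.48  -2.74 177.99] size [35.6 10.1  0. ] skew 0.0027
(13.5, -1.5, 130) 299.0 490.0
(13.5, 1.5, 130) 317.0 490.0
(15, 2, 126) 320.0 487.0
(15, 2, 86) 323.0 558.0
(15, -2, 86) 295.0 558.0
```

View pics/w6d.png

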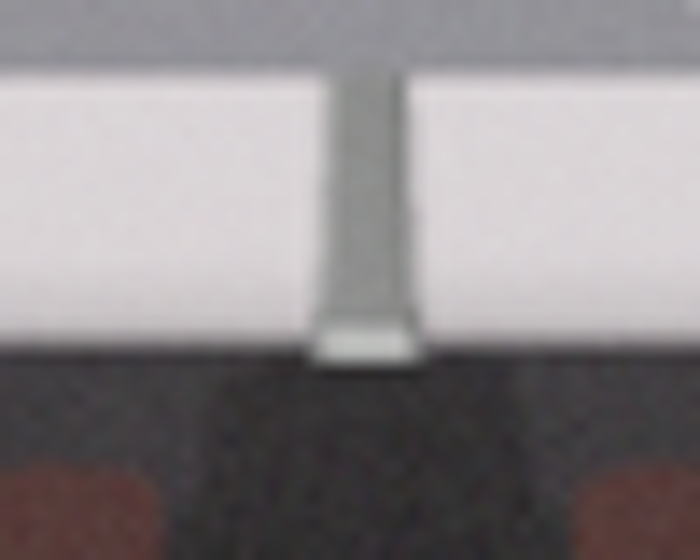

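Slot measured at world (580.95, 55.3), with sizes matching the spec and skew near 0. I'll hover with the blade tip about 6 mm over the mouth and compare tip and slot directly.

Run:
```python
from h import *
env.move_l([581,55.5,290],rate=150)
env.move_l([581,55.5,249],rate=80)
env.hold(.3)
s=env.read_state();print(s['time_s'],s['width'],s['tool_pos'],s['force'])
a=snap("w7")
cv2.imwrite("pics/w7c.png",cv2.resize(a[170:290,260:380],None,fx=5,fy=5,interpolation=cv2.INTER_CUBIC))
b=viewer.camera("scene");cv2.imwrite("pics/s7.png",b)
cv2.imwrite("pics/s7c.png",cv2.resize(b[220:300,260:360],None,fx=7,fy=7,interpolation=cv2.INTER_CUBIC))
```

```text
18.3 11.764418572796561 [581.20068335  55.55348875 249.45985548] [ 0.00559768 -0.52366496  0.10175775]
```

View pics/w7c.png

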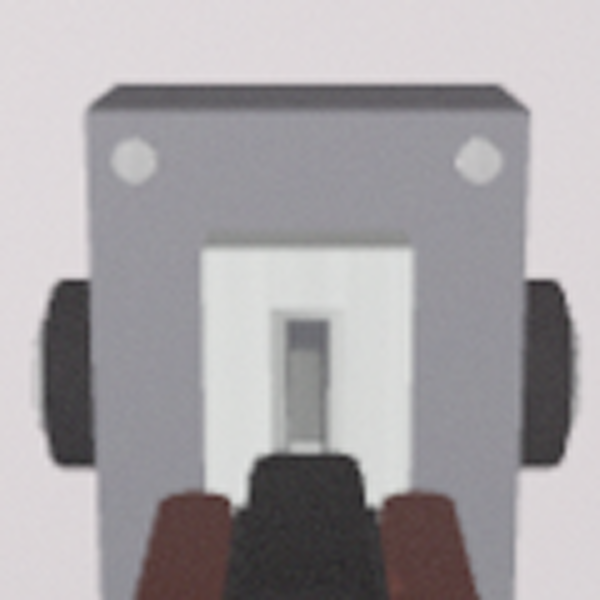

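View pics/s7c.png

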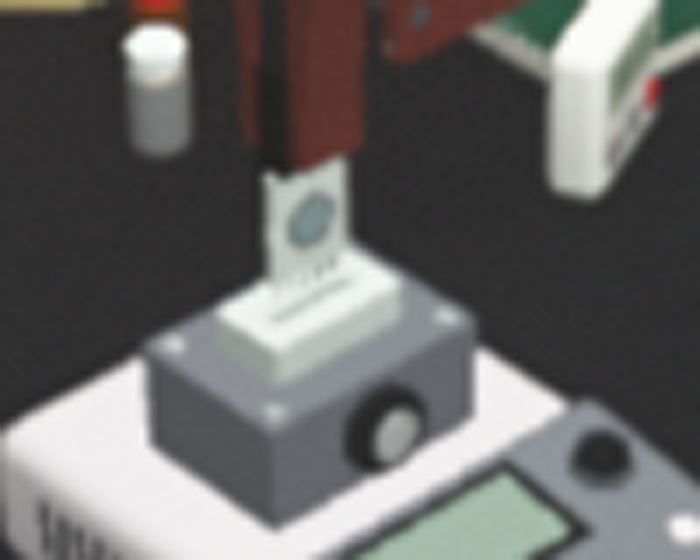

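Run:
```python
from h import *
import cv2
f=lambda x,y:(260+x/5-.4,170+y/5-.4)
tc=viewer.camera_params("wrist")["tool_from_camera"]
T=np.load("pics/w7.npy")@np.linalg.inv(tc)
t=lambda a,z:(np.linalg.inv(T)@np.append(wb("w7",f(*a),z),1))[:3].round(2)
print(T[:3,3]);print("slot outer end",t((309,310),112),"collar end L,R",t((202,245),112),t((412,245),112))
print("tip", t((305,347),T[2,3]-130))
a=cv2.imread("pics/w7.png")
cv2.imwrite("pics/w7d.png",cv2.resize(a[225:265,305:340],None,fx=15,fy=15,interpolation=cv2.INTER_CUBIC))
```

```text
[581.20066696  55.55348306 249.45994802]
slot outer end [ 17.53  -0.21 137.46] collar end L,R [ 26.39 -14.42 137.45] [ 26.37  13.48 137.47]
tip [ 14.3   -0.74 130.  ]
```

View pics/w7d.png

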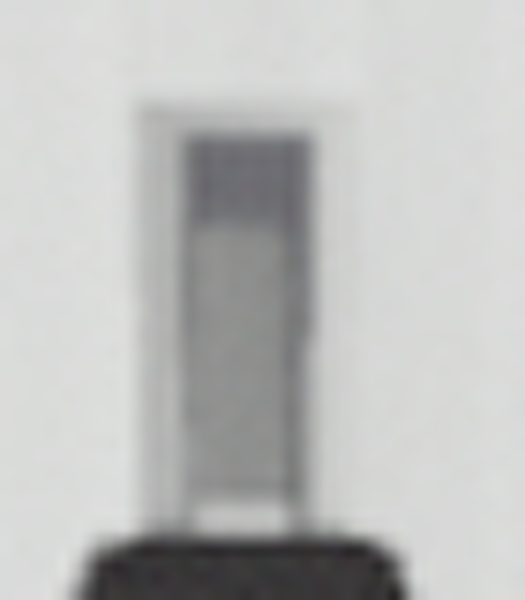

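The tip is about 0.4 mm too far to −x and about 0.5 mm too far to +y. I'll correct both and insert under force watch.

Run:
```python
from h import *
x,y=581.4,55.0
env.move_l([x,y,248],rate=50)
def rep():
    s=env.read_state();print(round(s['time_s'],2),s['width'].round(2),s['tool_pos'].round(2),s['force'].round(2),s['wrist_torque'].round(2));return s
rep()
for z in (236,226,216):
    r=env.move_l([x,y,z],rate=40,f_stop=8);print(r);rep()
    if r: break
```

```text
Traceback (most recent call last):
AttributeError: 'float' object has no attribute 'round'
```

```bash
cat >> h.py <<'E'
def rep():
    s=env.read_state();print(round(s['time_s'],2),round(s['width'],2),s['tool_pos'].round(2),s['force'].round(2),s['wrist_torque'].round(2));return s
E
python3 - <<'E'
from h import *
x,y=581.4,55.0
rep()
for z in (236,226,216):
    r=env.move_l([x,y,z],rate=40,f_stop=8);print(r);rep()
    if r: break
E
```

```text
18.65 11.94 [581.36  54.96 247.95] [ 0.14 -0.56 -1.28] [-0.04 -0.05  0.05]
False
19.1 11.92 [581.2   55.01 235.54] [ 0.33  0.01 -0.98] [-0.02 -0.07  0.01]
False
19.5 11.78 [581.25  54.98 225.65] [ 0.04 -0.45  0.42] [-0.03 -0.12 -0.02]
False
19.9 11.93 [581.23  54.99 215.65] [ 0.53  0.83 -1.04] [-0.05 -0.06  0.04]
```

It's 26 mm in with no side force. Now I'll push against the spring.

Run:
```python
from h import *
x,y=581.4,55.0
for z in (210,206,203):
    print(env.move_l([x,y,z],rate=20,f_stop=12));rep()
print(env.move_l([x,y,198],rate=8,f_stop=7));rep()
env.hold(.5);rep()
a=snap("w8");cv2.imwrite("pics/w8c.png",cv2.resize(a[170:290,260:380],None,fx=5,fy=5,interpolation=cv2.INTER_CUBIC))
b=viewer.camera("scene");cv2.imwrite("pics/s8.png",b)
cv2.imwrite("pics/s8c.png",cv2.resize(b[210:300,250:350],None,fx=6.5,fy=6.5,interpolation=cv2.INTER_CUBIC))
```

```text
False
20.35 12.26 [581.7   55.01 210.16] [ 1.81 -0.38  0.95] [-0.   -0.27  0.03]
False
20.7 11.71 [581.65  55.03 206.08] [ 0.98 -1.03  3.02] [ 0.   -0.36 -0.01]
False
21.0 11.51 [581.59  55.03 203.06] [1.14 0.34 2.74] [ 0.04 -0.39  0.01]
True
21.35 12.27 [581.66  55.06 202.13] [-1.48 -0.32  6.79] [-0.03  0.16  0.01]
21.85 11.88 [581.68  55.02 202.11] [-0.38 -0.17  5.93] [-0.09  0.15  0.02]
```

View pics/s8.png

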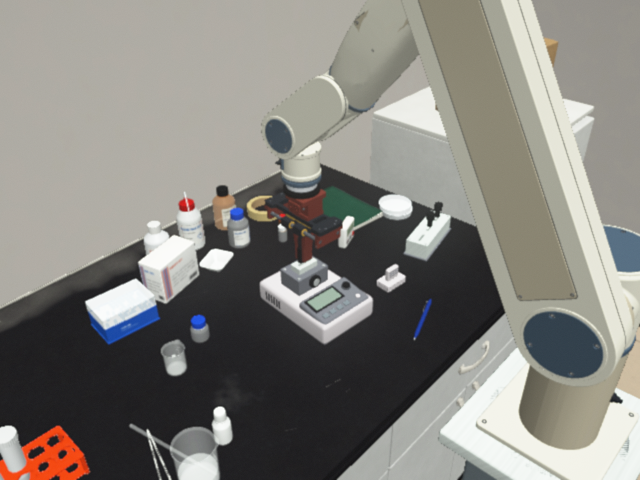

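View pics/s8c.png

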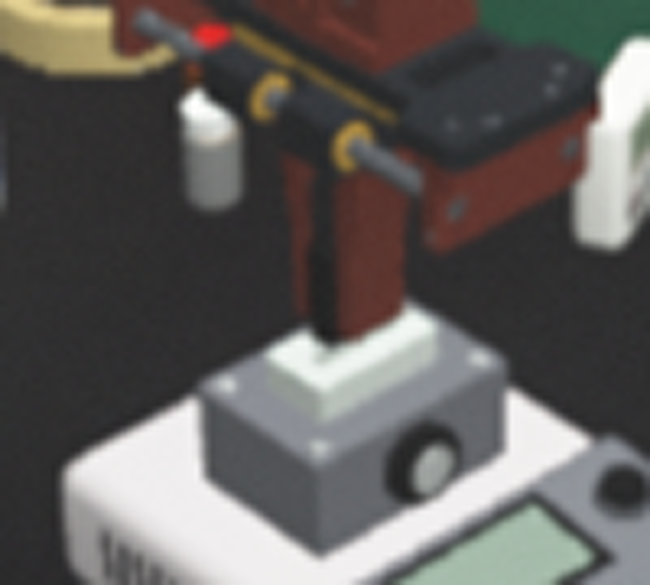

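View pics/w8c.png

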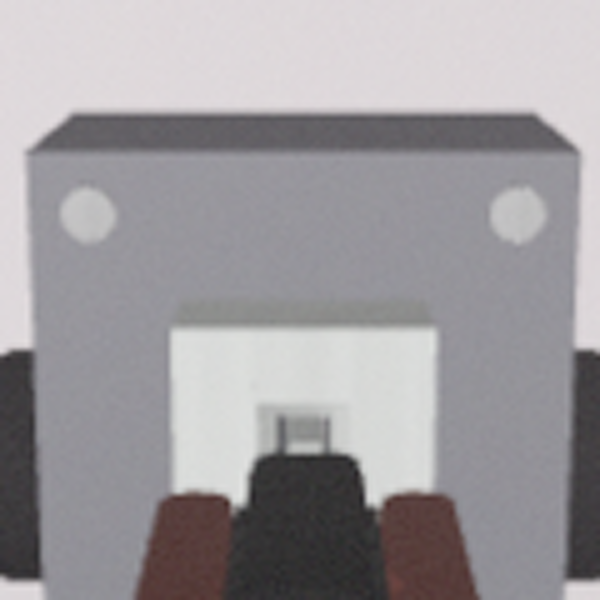

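The force is about 6–7 N, above the 3.7 N spring, with the TCP at 202.1 mm against 202 expected. The grip in the wrist view hasn't shifted. The cap and both round slides look undisturbed in the scene view, so I'm handing in.

Run:
```python
from h import *
print(workorder.sign_off());rep()
```

```text
the job is handed in; nothing more can be done
None
the job is handed in; nothing more can be done
```

The job is handed in at about 22 s of the 69 s allowed; no verdict was reported. The dust cap is standing open side down on the bench. The check slide is in the port slot, gripped and pressed down to its stop.

- **Cap:** I lifted it off the port and set it down at about (475, −130) mm, between the photometer and the slide stand. The wrist and scene pictures show it standing flat and let go.
- **Slide insertion:** it entered the slot with no measurable side force. The downward push then rose to about 6–7 N, more than the spring's 3.7 N. The gripper stopped at 202.1 mm, where 202 mm was expected for fully home.
- **Grip:** the finger opening read about 12 mm, which matches the bar grip. The slide looked unmoved in the fingers between the pictures before and after the push.
- **Other things on the bench:** in the last scene picture both round-grip slides are still in the stand and the bystanders look undisturbed.
- **Disagreements:** the top and wrist cameras differed by about 2 mm on the port position. The sideways wrist-camera error came out as +0.65 mm from the cap and −0.35 mm from the held blade. I settled both by comparing the blade tip with the slot directly before inserting.
- **Not checked directly:** carrier travel has no readout, so fully home is inferred from the force and the gripper height.

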